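# Load the cover-slip dispenser under its sprung flap

### The job

Load the green-lidded cover-slip box into the dispenser: press the ribbed bar beside the lane down with one fingertip so that the sprung orange flap stands open, and with the other fingertip push the box along the lane, under the flap, until it is home against the back stop while the bar is still held down. Then draw back and let the flap spring shut over the box. Only push the box, never lift or tip it, and leave the dishes, the white-lidded box, the forceps and the blue dropper bottle where they are.

Things in the scene. Friction and masses are not known exactly. Their poses are not given: they have to be found in the camera images.
- dispenser: Cover-slip dispenser, fixed: white base 212 (x) x 112 (y) x 12 mm, origin at the centre of its underside; +x is the loading direction, +y its left, z up. A lane on it: floor at z = 12 mm, centre line y = -26 mm, 35 mm wide, open above from x = -98 to -6 mm between rails 7 mm high. Bearing blocks 7 x 9 mm: at x = -11, y = 0 (26 mm above lane floor) and x = -100, y = 10 mm (13 mm).
- lane_mouth (a point): Centre of the lane floor under the front edge of the flap (dispenser x = -6 mm), axes as the dispenser's. From here the bay, between cheeks 17 mm above the lane floor, runs 43 mm to the back stop.
- back_stop (a point): Foot of the back stop on the lane's centre line (dispenser x = 37 mm), axes as the dispenser's: front face of the grey rear housing, 67 mm deep, 36 mm above the lane floor (its black knob 45 mm). A box that is home touches it, with its centre 16 mm in front of it.
- press_bar: Aluminium bar with black ribbed pad, left of the lane, 106 mm long (dispenser x = -96 to 10 mm). Origin on its shaft (along x, at dispenser x = -43, y = 10 mm, 9 mm above the lane floor); its 3 mm plate reaches from 2 to 36 mm left of the shaft. Up, it slopes 30 degrees upward away from the lane; at its stop (0.70 rad) 10 degrees downward. Linked to the flap, which turns 2.65 times as far.
- bar_pad (a point): Mid-width of the bar's pad, on its upper face, dispenser x = -63 mm: 21 mm above the lane floor with the bar up, 12 mm when the flap stands 1.25 rad open, 7 mm at the stop. Takes about 3 to 5 N until the stop and springs back. It may be pressed anywhere along its length, and a fingertip can slide along it while pressing.
- flap (a joint): Angle (rad) of the orange flap: 0 shut (level), 1.57 upright, 1.85 at the stop (leaning away from the lane). Hinged along the dispenser's x at y = 0, 22 mm above the lane floor; its right side lifts, driven by the press bar; a spring shuts it. Upright, its top is 65 mm above the lane floor. A fingertip standing in the middle of the lane passes beside it from about 1.25 rad on.
- flap_edge (a point): Front right corner of the orange flap plate (43 x 43 x 2 mm, dispenser x = -6 to 37 mm, y = -43 to 0 mm when shut). A lip along its front edge hangs to 15 mm above the lane floor, so the 19 mm high box cannot enter while the flap is down.
- green_box: Closed square plastic box of cover slips with a green lid, 32 x 32 x 19 mm, 30 g, origin at the centre of its underside. It stands in the lane, in front of the flap.
- white_box: Like the green box but with a white lid; stands on the worktop, to be left alone. Origin at the centre of its underside.
- pink_dish: Petri dish with pink medium, 61 mm across, 15 mm high, to be left alone. Origin at the centre of its underside.
- plain_dish: Petri dish with pale medium, 61 mm across, 15 mm high, to be left alone. Origin at the centre of its underside.
- forceps: Steel forceps lying flat, 124 mm long, to be left alone. Origin at the centre of its underside.
- blue_dropper: Blue dropper bottle, 34 mm across, 100 mm tall, to be left alone. Origin at the centre of its underside.
Mind the look-alikes: they are no part of the job. Leave any black or brown look-alike of the green_box alone.

How it is judged:
By the outcome, as a careful person would: the job done as asked, in the order asked, and still so for the second after the job is handed in, with the robot touching nothing.
It also fails if it takes over 42 s, if anything falls off the work surface, if the arm or the gripper's body presses on something with over 40 N, if the wrist force passes 120 N, or if a joint passes its speed limit or range.

### The arm

A 6-joint arm with a two-finger parallel gripper is mounted at the origin on a cart in front of the work surface, level with it; the furniture and walls round the work are solid. World frame = base frame: x ahead of the robot, y to its left, z up, the work surface at z = 0. Lengths are in m, angles in degrees, forces in N, time in s.
With the tool pointing down it reaches from about 0.3 to 0.75 m from the base axis. Payload 8.5 kg.
Tool frame: the origin (TCP) lies at the very end of the fingers, on their centre line; the grasp point (between the pads) lies 19 mm behind it (env.grip_depth is the z of the grasp point in the tool frame, in m); z points along the fingers, y is the direction in which the jaws open and shut (so a half turn about z gives the same grasp; the last joint's range is limited). The gripper opens to 85 mm and grips with 20 to 120 N. Pads are 22 mm wide; open, the fingers measure 114 mm over their backs; the gripper's body (76 mm by 85 mm) begins 54 mm behind the grasp point. The pads swing forward as they close: fully open they stand 13 mm farther back than shut.
Start: joints at [-88.081, 21.807, 74.336, -0, 83.858, -12.336], TCP at [0.135, -0.533, 0.231] pointing down, gripper open.
Joint ranges: [-178.18, 178.18], [-50.72, 133.34], [12.68, 142.11], [-81.47, 261.47], [9.98, 163.14], [-165.26, 165.26]. Speed limits (degrees/s): [136.94, 136.94, 180, 180, 180, 180].

### API

Orientations are given as a 3x3 rotation matrix whose columns are the frame's x, y, z axes.
In Python, from rig import env gives the robot as it stands.
- The arm moves only by the tool apply_moves, never from a script. Its argument "plan" is a list of rows, each an object of numbers: "tx", "ty", "tz": the shift along the world's x, y, z in mm; "rx", "ry", "rz": the turn, a rotation vector about the world's x, y, z in rad; "jaw": the opening, from -1 (shut) to 1 (fully open). A call has 1 to 12 rows; each row is the pose to reach, as a shift and turn from the pose measured when the call began; what a row does not reach only later rows make up. A row lasts 1/10 s, in which the tool goes at most 50 mm and 8.59 degrees, less where a joint would pass 70% of its speed; a pose out of reach is approached as far as the arm can. A call with a gripper value outside its range is refused whole. The fingers move at their own pace and stop on an object; "grip_force" is the grip in N (left out, the last holds). Time passes only in rows, so rows that repeat a pose let the fingers close. It gives the time, the measured TCP pose, the force and the opening at its end, in the units of the state.
- env.observe(): the state, without advancing time (a new reading comes with each control period).
- env.get_image(name): name is "scene" or "top" or "wrist"; returns a dict with "image" (420x560x3 uint8, red, green, blue), "intrinsics" (3x3 intrinsics, pixels), "world_from_camera" (4x4, takes a point from camera to world coordinates). Camera axes: x right, y up, looking along -z (the intrinsics and any distortion apply to the point x, -y, -z); pixel columns grow to the right and rows downward; lengths in m; the calibration is good to about 2 mm. A picture is of the moment at which its call begins. There is no depth.
- env.close_job(): hands the job in, once; it reports no verdict.
The state is a dict: "time_s": time; "q": joint angles; "qvel": joint speeds; "joint_efforts": joint torques, N m; "position": TCP position; "tool_rot": TCP orientation; "ft_force": force on the tool from outside, world axes, zero at the start; "wrist_torque": the same for the moment, N m; "grip_width": finger opening in m.
Only numpy, scipy, OpenCV 4.12 (cv2) and the standard library are available. Lean on these libraries where they do the work, as an engineer would, in place of code of your own. Each camera call takes 0.05 s, during which the arm holds its last target.

## Working session

There is one attempt and no reset: what is moved stays moved. The work goes in short steps, Python scripts to look and compute and a tool call to move; the robot and the scene stay as the last step left them, time stands still between calls to the robot, and variables do not carry over. Pictures are saved under pics/ and viewed, and the job is handed in when it is done.

Besides the shell and the picture viewer there is one more tool, called as name([rows], argument=value, ...), one row to a line, values as JSON. apply_moves: Moves the arm, as the interface text tells. Its arguments: {"type":"object","properties":{"plan":{"type":"array","items":{"type":"object","properties":{"tx":{"type":"number"},"ty":{"type":"number"},"tz":{"type":"number"},"rx":{"type":"number"},"ry":{"type":"number"},"rz":{"type":"number"},"jaw":{"type":"number"}}}},"grip_force":{"type":"number"}},"required":["plan"]}

```bash
mkdir -p pics; ls; python3 - <<'E'
from rig import env
import cv2,pickle
o=env.observe(); print(o, env.grip_depth)
d={}
for n in ["scene","top","wrist"]:
    r=env.get_image(n); d[n]=r
    cv2.imwrite(f"pics/{n}0.png",r["image"][:,:,::-1])
    print(n,r["intrinsics"],r["world_from_camera"])
pickle.dump(d,open("im0.pkl","wb"))
E
```

```text
pics
{'time_s': 0.0, 'q': array([-8.80806567e+01,  2.18422943e+01,  7.43858843e+01, -1.35314285e-04,
        8.38593162e+01, -1.23352085e+01]), 'qvel': array([-0.09535544,  0.06809918,  0.0963448 , -0.05871314,  0.0891858 ,
        0.04397927]), 'joint_efforts': array([-6.04481138e-04, -4.48455799e+01, -2.31281090e+01, -2.37952245e-04,
        4.64803466e-03,  2.09121936e-06]), 'position': array([ 0.13541872, -0.53275507,  0.23069291]), 'tool_rot': array([[ 9.69211298e-01,  2.46230498e-01, -5.34923979e-05],
       [ 2.46230290e-01, -9.69210150e-01,  1.52613608e-03],
       [ 3.23935872e-04, -1.49231978e-03, -9.99998834e-01]]), 'ft_force': array([-0.02546948,  0.2437798 , -0.91281369]), 'wrist_torque': array([ 0.00494867,  0.03144932, -0.00923898]), 'grip_width': 0.08531573006970405} -0.0187
scene [[486.28480802   0.         279.86419633]
 [  0.         486.28480802 216.69694224]
 [  0.           0.           1.        ]] [[-0.75105283  0.26538973 -0.60455599 -0.27635274]
 [-0.6601513  -0.31703704  0.68094624  0.89421192]
 [-0.01095051  0.91052502  0.41330894  0.56928957]
 [ 0.          0.          0.          1.        ]]
top [[505.84591727   0.         276.28855265]
 [  0.         505.84591727 202.82464174]
 [  0.           0.           1.        ]] [[ 0.02707301  0.9855693  -0.16709341  0.21187661]
 [-0.99961923  0.02579995 -0.0097853   0.0221305 ]
 [-0.00533309  0.1672947   0.98589251  1.50524479]
 [ 0.          0.          0.          1.        ]]
wrist [[332.2975843    0.         281.31127286]
 [  0.         332.2975843  210.39449225]
 [  0.           0.           1.        ]] [[ 0.24696196  0.91759689  0.31148956  0.21567466]
 [-0.96902343  0.23446418  0.07758951 -0.51367307]
 [-0.00183725 -0.32100234  0.94707662  0.37245351]
 [ 0.          0.          0.          1.        ]]
```

View pics/scene0.png

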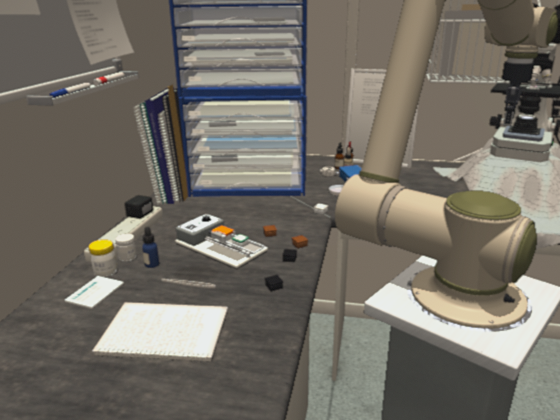

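View pics/top0.png

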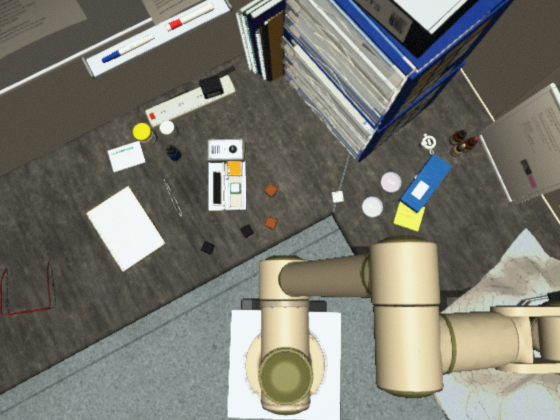

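View pics/wrist0.png

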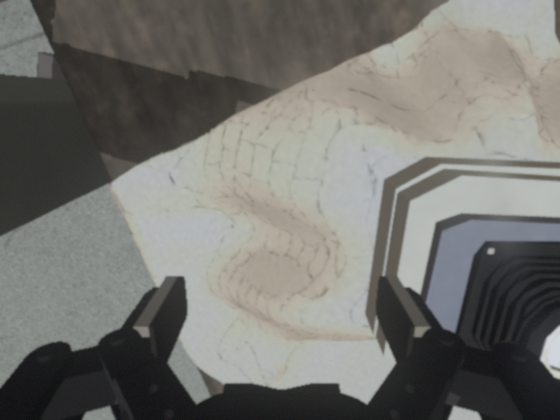

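The top view shows the dispenser at about (227,175), with its loading direction up the image (world +x). Candidates for the green box:
- Green-lidded box in the lane, (235,188): this is the one.
- Brown boxes at (271,190) and (271,223): look-alikes.
- Black boxes at (247,231) and (208,248): look-alikes.
- White box at (337,197).

Next I'll take a close crop to check the choice.

```bash
python3 - <<'E'
import cv2,pickle
d=pickle.load(open("im0.pkl","rb"))
t=d["top"]["image"][125:225,190:290,::-1]
cv2.imwrite("pics/topcrop.png",cv2.resize(t,(600,600),interpolation=cv2.INTER_CUBIC))
t=d["scene"]["image"][200:275,165:285,::-1]
cv2.imwrite("pics/scenecrop.png",cv2.resize(t,(800,500),interpolation=cv2.INTER_CUBIC))
E
```

```text
(no output)
```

View pics/topcrop.png

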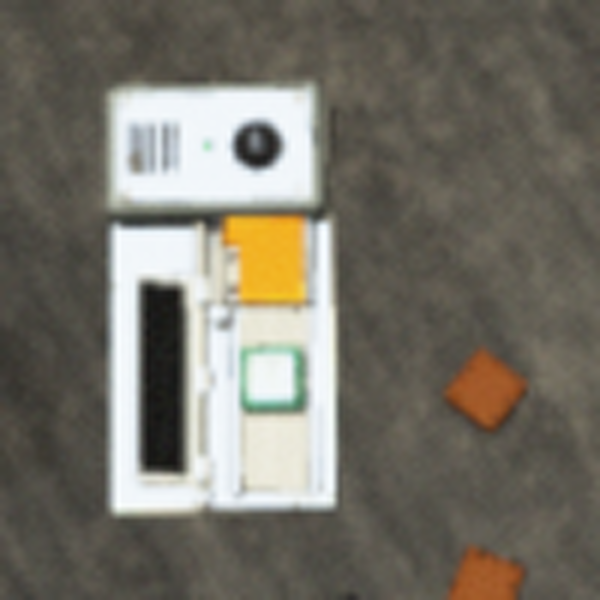

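View pics/scenecrop.png

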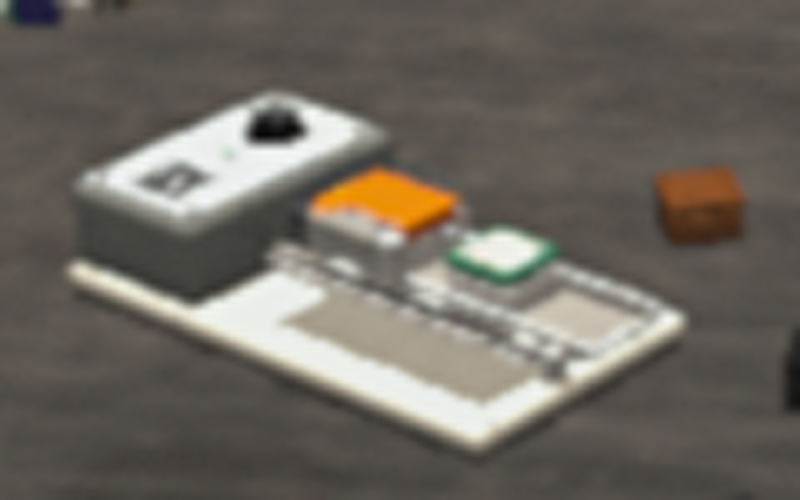

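```bash
cat > h.py <<'E'
import numpy as np
def ray(im,u,v):
    K=im["intrinsics"];T=im["world_from_camera"]
    x=np.linalg.solve(K,[u,v,1.]); d=T[:3,:3]@np.array([x[0],-x[1],-x[2]]) 
    # cam: point (x,-y,-z) obeys the intrinsics
    d=T[:3,:3]@np.array([x[0],-x[1],-1.0]); return T[:3,3],d
def onz(im,u,v,z):
    o,d=ray(im,u,v); return o+d*(z-o[2])/d[2]
def proj(im,p):
    T=im["world_from_camera"];c=T[:3,:3].T@(np.asarray(p)-T[:3,3]);x=im["intrinsics"]@np.array([c[0],-c[1],-c[2]]);return x[:2]/x[2]
E
python3 - <<'E'
import pickle; from h import *
d=pickle.load(open("im0.pkl","rb"));t=d["top"];s=d["scene"]
f=lambda u,v:(190+u/6,125+v/6)
g=lambda u,v:(165+u*.15,200+v*.15)
for n,p,z in [("FL",(110,513),.012),("FR",(336,507),.012),("flapFR",(306,302),.036),("flapBR",(306,216),.036),("box",(273,379),.031),("knob",(258,144),.055)]:
    print(n,onz(t,*f(*p),z).round(4))
for n,p,z in [("FL",(480,440),.012),("FR",(684,318),.012),("box",(503,253),.031),("knob",(277,122),.055)]:
    print("s",n,onz(s,*g(*p),z).round(4))
E
```

```text
FL [0.4364 0.2394 0.012 ]
FR [0.4424 0.1269 0.012 ]
flapFR [0.5411 0.1439 0.036 ]
flapBR [0.5849 0.1456 0.036 ]
box [0.5027 0.1591 0.031 ]
knob [0.616  0.1691 0.055 ]
s FL [0.4346 0.242  0.012 ]
s FR [0.4412 0.1323 0.012 ]
s box [0.5019 0.1638 0.031 ]
s knob [0.6128 0.1744 0.055 ]
```

Base width from the top view is 113 mm (given 112) and the yaw is about 3°. The choice is confirmed: the green rim and white top in the lane are at top px (235.5,188). I'll bring the wrist camera over it for a precise pose.

apply_moves([
  {"tx": 25, "ty": 30, "tz": 5, "rz": 0.145},
  {"tx": 50, "ty": 60, "tz": 10, "rz": 0.29},
  {"tx": 75, "ty": 95, "tz": 15, "rz": 0.435},
  {"tx": 100, "ty": 130, "tz": 20, "rz": 0.58},
  {"tx": 125, "ty": 165, "tz": 20, "rz": 0.725},
  {"tx": 150, "ty": 200, "tz": 20, "rz": 0.87},
  {"tx": 170, "ty": 240, "tz": 20, "rz": 1.015},
  {"tx": 185, "ty": 280, "tz": 20, "rz": 1.16},
  {"tx": 200, "ty": 320, "tz": 20, "rz": 1.305},
  {"tx": 210, "ty": 360, "tz": 20, "rz": 1.45},
  {"tx": 220, "ty": 400, "tz": 20, "rz": 1.59},
  {"tx": 225, "ty": 435, "tz": 20, "rz": 1.73},
])

```text
validation failed for argument at $.pl...
```

apply_moves([
  {"tx": 25, "ty": 30, "tz": 5, "rx": 0, "ry": 0, "rz": 0.145, "jaw": 1},
])

```text
time_s: 0.25
position: [0.1588, -0.5044, 0.2345]
tool_rot: [[0.924, 0.382, -0.001], [0.382, -0.924, 0.002], [0.0, -0.002, -1.0]]
ft_force: [1.3, 0.7, 0.6]
grip_width: 0.0855
```

apply_moves([
  {"tx": 25, "ty": 35, "tz": 5, "rx": 0, "ry": 0, "rz": 0.145, "jaw": 1},
  {"tx": 50, "ty": 70, "tz": 10, "rx": 0, "ry": 0, "rz": 0.29, "jaw": 1},
  {"tx": 75, "ty": 105, "tz": 15, "rx": 0, "ry": 0, "rz": 0.435, "jaw": 1},
  {"tx": 100, "ty": 140, "tz": 20, "rx": 0, "ry": 0, "rz": 0.58, "jaw": 1},
  {"tx": 125, "ty": 175, "tz": 20, "rx": 0, "ry": 0, "rz": 0.725, "jaw": 1},
  {"tx": 145, "ty": 210, "tz": 20, "rx": 0, "ry": 0, "rz": 0.87, "jaw": 1},
  {"tx": 160, "ty": 245, "tz": 20, "rx": 0, "ry": 0, "rz": 1.015, "jaw": 1},
  {"tx": 175, "ty": 285, "tz": 20, "rx": 0, "ry": 0, "rz": 1.16, "jaw": 1},
  {"tx": 185, "ty": 325, "tz": 20, "rx": 0, "ry": 0, "rz": 1.305, "jaw": 1},
  {"tx": 195, "ty": 365, "tz": 20, "rx": 0, "ry": 0, "rz": 1.45, "jaw": 1},
  {"tx": 200, "ty": 400, "tz": 20, "rx": 0, "ry": 0, "rz": 1.59, "jaw": 1},
  {"tx": 205, "ty": 430, "tz": 20, "rx": 0, "ry": 0, "rz": 1.73, "jaw": 1},
])

```text
time_s: 1.45
position: [0.3636, -0.0725, 0.2545]
tool_rot: [[-0.529, 0.848, -0.002], [0.848, 0.529, -0.001], [0.0, -0.002, -1.0]]
ft_force: [0.0, -0.7, -0.2]
grip_width: 0.0857
```

apply_moves([
  {"tx": 10, "ty": 28, "tz": 0, "rx": 0, "ry": 0, "rz": 0.12, "jaw": 1},
  {"tx": 20, "ty": 56, "tz": 0, "rx": 0, "ry": 0, "rz": 0.24, "jaw": 1},
  {"tx": 30, "ty": 84, "tz": 0, "rx": 0, "ry": 0, "rz": 0.36, "jaw": 1},
  {"tx": 45, "ty": 112, "tz": -5, "rx": 0, "ry": 0, "rz": 0.48, "jaw": 1},
  {"tx": 60, "ty": 140, "tz": -10, "rx": 0, "ry": 0, "rz": 0.6, "jaw": 1},
  {"tx": 75, "ty": 170, "tz": -15, "rx": 0, "ry": 0, "rz": 0.72, "jaw": 1},
  {"tx": 85, "ty": 200, "tz": -25, "rx": 0, "ry": 0, "rz": 0.84, "jaw": 1},
  {"tx": 95, "ty": 225, "tz": -30, "rx": 0, "ry": 0, "rz": 0.96, "jaw": 1},
  {"tx": 105, "ty": 245, "tz": -35, "rx": 0, "ry": 0, "rz": 1.065, "jaw": 1},
  {"tx": 105, "ty": 245, "tz": -35, "rx": 0, "ry": 0, "rz": 1.065, "jaw": 1},
])

```text
time_s: 2.45
position: [0.4688, 0.1742, 0.2184]
tool_rot: [[-0.998, -0.056, -0.002], [-0.056, 0.998, -0.002], [0.002, -0.002, -1.0]]
ft_force: [-1.1, 0.6, 0.8]
grip_width: 0.0854
```

```bash
python3 - <<'E'
from rig import env
import cv2,pickle
o=env.observe(); print(o["time_s"],o["q"],o["position"],o["tool_rot"])
d={}
for n in ["scene","wrist","top"]:
    r=env.get_image(n); d[n]=r
    cv2.imwrite(f"pics/{n}1.png",r["image"][:,:,::-1])
pickle.dump(d,open("im1.pkl","wb"))
E
```

```text
2.45 [  6.85867312  17.4784716   83.24936526  -0.12141871  79.38702757
 -86.35089646] [0.46884858 0.17420052 0.21840397] [[-0.99840775 -0.05638195 -0.00174126]
 [-0.05637787  0.99840684 -0.00230736]
 [ 0.00186858 -0.00220552 -0.99999582]]
```

View pics/wrist1.png

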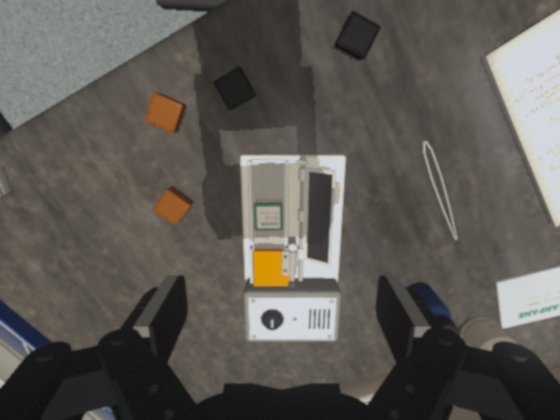

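View pics/scene1.png

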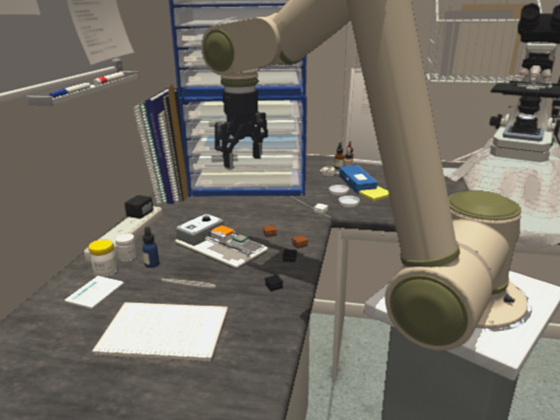

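```bash
python3 - <<'E'
import cv2,pickle
d=pickle.load(open("im1.pkl","rb"))
t=d["wrist"]["image"][145:345,230:360,::-1]
cv2.imwrite("pics/wcrop.png",cv2.resize(t,(390,600),interpolation=cv2.INTER_CUBIC))
E
```

```text
(no output)
```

View pics/wcrop.png

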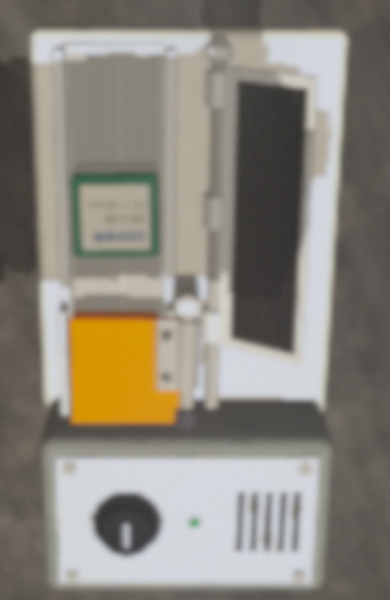

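```bash
python3 - <<'E'
import pickle; from h import *
d=pickle.load(open("im1.pkl","rb"));w=d["wrist"]
f=lambda u,v:(230+u/3,145+v/3)
P={}
for n,p,z in [("FR",(32,32),.012),("FL",(347,32),.012),("flapFR",(69,316),.036),("flapBR",(72,424),.036),("b1",(72,172),.031),("b2",(158,170),.031),("b3",(159,256),.031),("b4",(75,259),.031),("knob",(126,523),.057),("hFR",(45,440),.048),("hFL",(330,438),.048),("hBR",(49,585),.048),("hBL",(322,585),.048)]:
    P[n]=onz(w,*f(*p),z); print(n,P[n].round(4))
e=P["FL"]-P["FR"];print("width",np.linalg.norm(e),"yaw",np.degrees(np.arctan2(-e[0],e[1])))
e=P["flapBR"]-P["flapFR"];print("flap",np.linalg.norm(e),"yaw",np.degrees(np.arctan2(e[1],e[0])))
b=np.mean([P["b%d"%i] for i in range(1,5)],0);print("box",b, [np.linalg.norm(P["b1"]-P["b4"]),np.linalg.norm(P["b1"]-P["b2"])])
for yaw in (2.5,3,3.5):
  a=np.radians(yaw);R=np.array([[np.cos(a),-np.sin(a)],[np.sin(a),np.cos(a)]])
  print(yaw,[(k,(P[k][:2]-R@np.array(v)).round(4)) for k,v in dict(FR=(-.106,-.056),FL=(-.106,.056),flapFR=(-.006,-.043),flapBR=(.037,-.043)).items()])
t=pickle.load(open("im0.pkl","rb"))["top"]
print("dropper foot",onz(t,175,158,0),onz(t,172,149,.1))
E
```

```text
FR [0.4455 0.1279 0.012 ]
FL [0.4395 0.2378 0.012 ]
flapFR [0.5425 0.1453 0.036 ]
flapBR [0.5867 0.1476 0.036 ]
b1 [0.49   0.1446 0.031 ]
b2 [0.4876 0.1743 0.031 ]
b3 [0.5196 0.1764 0.031 ]
b4 [0.5224 0.1465 0.031 ]
knob [0.6136 0.1696 0.057 ]
hFR [0.5865 0.1388 0.048 ]
hFL [0.58   0.2414 0.048 ]
hBR [0.6501 0.1415 0.048 ]
hBL [0.6443 0.2455 0.048 ]
width 0.11013327889059293 yaw 3.0909287857564
flap 0.04428925108967272 yaw 2.9534175032702623
box [0.5049243  0.16045689 0.031     ] [np.float64(0.032497222576544194), np.float64(0.02978694092088401)]
2.5 [('FR', array([0.5489, 0.1884])), ('FL', array([0.5479, 0.1865])), ('flapFR', array([0.5466, 0.1886])), ('flapBR', array([0.5479, 0.189 ]))]
3 [('FR', array([0.5484, 0.1893])), ('FL', array([0.5483, 0.1875])), ('flapFR', array([0.5462, 0.1886])), ('flapBR', array([0.5475, 0.1886]))]
3.5 [('FR', array([0.5479, 0.1902])), ('FL', array([0.5488, 0.1884])), ('flapFR', array([0.5459, 0.1886])), ('flapBR', array([0.5472, 0.1883]))]
dropper foot [0.59828517 0.35147066 0.        ] [0.59898563 0.3398299  0.1       ]
```

Measured dispenser pose: origin (0.547, 0.188), yaw 3.05°. The base measures 110 mm and the flap 44 mm, which agree with the given sizes. The green box centre is at dispenser (-43, -25) mm, in the lane. Next I'll stage above with the jaw half open, lane finger on the right and bar finger on the left, with tips over x≈-80.

apply_moves([
  {"tx": -1, "ty": 3, "tz": -30, "rx": 0, "ry": 0, "rz": 0, "jaw": 0.035},
  {"tx": -2, "ty": 6, "tz": -60, "rx": 0, "ry": 0, "rz": 0, "jaw": 0.035},
  {"tx": -2, "ty": 9, "tz": -90, "rx": 0, "ry": 0, "rz": 0, "jaw": 0.035},
  {"tx": -2, "ty": 11.5, "tz": -120, "rx": 0, "ry": 0, "rz": 0, "jaw": 0.035},
  {"tx": -2, "ty": 11.5, "tz": -140, "rx": 0, "ry": 0, "rz": 0, "jaw": 0.035},
  {"tx": -2, "ty": 11.5, "tz": -155, "rx": 0, "ry": 0, "rz": 0, "jaw": 0.035},
  {"tx": -2, "ty": 11.5, "tz": -158, "rx": 0, "ry": 0, "rz": 0, "jaw": 0.035},
  {"tx": -2, "ty": 11.5, "tz": -158, "rx": 0, "ry": 0, "rz": 0, "jaw": 0.035},
  {"tx": -2, "ty": 11.5, "tz": -158, "rx": 0, "ry": 0, "rz": 0, "jaw": 0.035},
])

```text
time_s: 3.5
position: [0.4669, 0.1833, 0.0624]
tool_rot: [[-0.999, -0.05, 0.001], [-0.05, 0.999, -0.003], [-0.001, -0.003, -1.0]]
ft_force: [0.6, 0.5, 0.3]
grip_width: 0.0441
```

```bash
cat > snap.py <<'E'
import sys,cv2,pickle
from rig import env
k=sys.argv[1]; o=env.observe(); print(o["time_s"],o["position"].round(4),o["ft_force"].round(2),round(o["grip_width"],4))
d={}
for n in ["scene","wrist"]:
    r=env.get_image(n); d[n]=r
t=d["scene"]["image"][150:275,165:290,::-1]
a=cv2.resize(t,(500,500),interpolation=cv2.INTER_CUBIC)
cv2.imwrite(f"pics/s{k}.png",a)
cv2.imwrite(f"pics/w{k}.png",d["wrist"]["image"][:,:,::-1])
pickle.dump(d,open(f"im{k}.pkl","wb"))
E
python3 snap.py 2
```

```text
3.5 [0.4669 0.1833 0.0624] [0.57 0.47 0.34] 0.0441
```

View pics/s2.png

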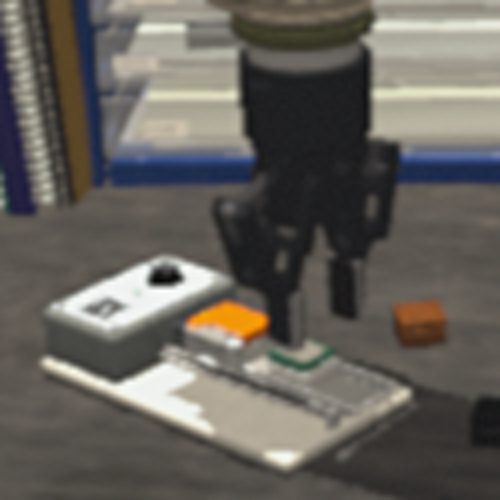

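View pics/w2.png

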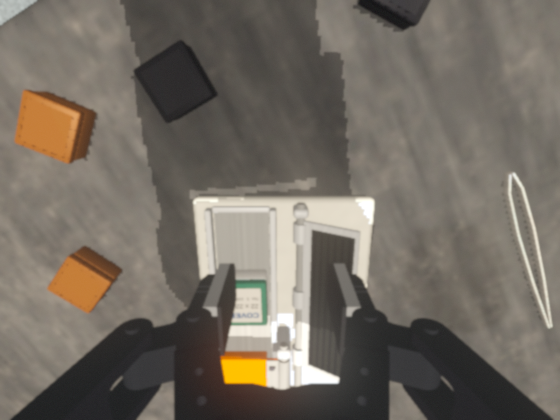

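```bash
cat >> h.py <<'E'
A=np.radians(3.05);RD=np.array([[np.cos(A),-np.sin(A)],[np.sin(A),np.cos(A)]]);OD=np.array([.547,.188])
def todisp(p): p=np.asarray(p);return np.r_[RD.T@(p[:2]-OD),p[2:]-.012]*1000
def toworld(x,y): return OD+RD@np.array([x,y])/1000
E
python3 - <<'E'
import cv2,pickle; from h import *
d=pickle.load(open("im2.pkl","rb"));w=d["wrist"]
print(w["world_from_camera"][:3,3], todisp([.4669,.1833,.0624]))
t=w["image"][250:350,190:370,::-1]
cv2.imwrite("pics/w2c.png",cv2.resize(t,(720,400),interpolation=cv2.INTER_CUBIC))
for z in (.06,.064,.068,.072):
    print(z,[todisp(onz(w,u,v,z)).round(1) for u,v in [(234,265),(218,265),(335,265),(350,265)]])
# calibration check with base front corners
for u,v in [(194,200),(374,200)]: print(todisp(onz(w,u,v,.012)))
E
```

```text
[0.38379508 0.178572   0.204014  ] [-80.23661177  -0.43142924  50.4       ]
0.06 [array([-86.3, -24.2,  48. ]), array([-86.3, -31.9,  48. ]), array([-86.2,  24.8,  48. ]), array([-86.2,  32.1,  48. ])]
0.064 [array([-88.5, -23.5,  52. ]), array([-88.5, -31.1,  52. ]), array([-88.4,  24.1,  52. ]), array([-88.4,  31.2,  52. ])]
0.068 [array([-90.6, -22.9,  56. ]), array([-90.6, -30.2,  56. ]), array([-90.5,  23.4,  56. ]), array([-90.5,  30.3,  56. ])]
0.072 [array([-92.7, -22.2,  60. ]), array([-92.8, -29.3,  60. ]), array([-92.7,  22.7,  60. ]), array([-92.7,  29.4,  60. ])]
[-1.04622187e+02 -5.40329590e+01  1.04083409e-14]
[-1.04392314e+02  5.47151979e+01  1.04083409e-14]
```

View pics/w2c.png

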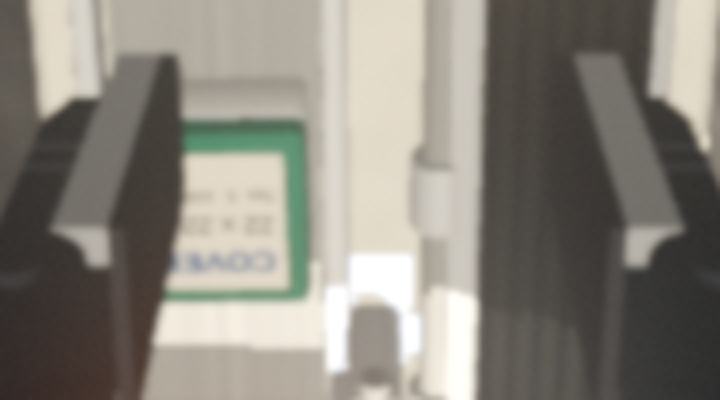

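The tip pads are 7 mm thick: lane finger at dispenser y -23..-30, bar finger at 24..31, with tips about 6.5 mm above the TCP. Both lines are good, so I'll go down onto the bar.

apply_moves([
  {"tx": 0, "ty": 0, "tz": -8, "rx": 0, "ry": 0, "rz": 0, "jaw": 0.035},
  {"tx": 0, "ty": 0, "tz": -16, "rx": 0, "ry": 0, "rz": 0, "jaw": 0.035},
  {"tx": 0, "ty": 0, "tz": -24, "rx": 0, "ry": 0, "rz": 0, "jaw": 0.035},
  {"tx": 0, "ty": 0, "tz": -30, "rx": 0, "ry": 0, "rz": 0, "jaw": 0.035},
  {"tx": 0, "ty": 0, "tz": -35, "rx": 0, "ry": 0, "rz": 0, "jaw": 0.035},
  {"tx": 0, "ty": 0, "tz": -40, "rx": 0, "ry": 0, "rz": 0, "jaw": 0.035},
  {"tx": 0, "ty": 0, "tz": -40, "rx": 0, "ry": 0, "rz": 0, "jaw": 0.035},
  {"tx": 0, "ty": 0, "tz": -40, "rx": 0, "ry": 0, "rz": 0, "jaw": 0.035},
])

```text
time_s: 4.4
position: [0.4672, 0.1838, 0.0224]
tool_rot: [[-0.999, -0.05, 0.002], [-0.05, 0.999, -0.002], [-0.002, -0.002, -1.0]]
ft_force: [0.7, 2.8, 4.0]
grip_width: 0.0441
```

```bash
python3 snap.py 3
```

```text
4.4 [0.4672 0.1838 0.0224] [0.72 2.76 4.01] 0.0441
```

View pics/s3.png

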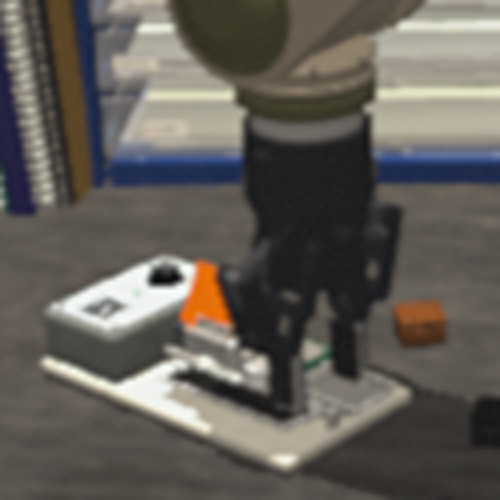

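View pics/w3.png

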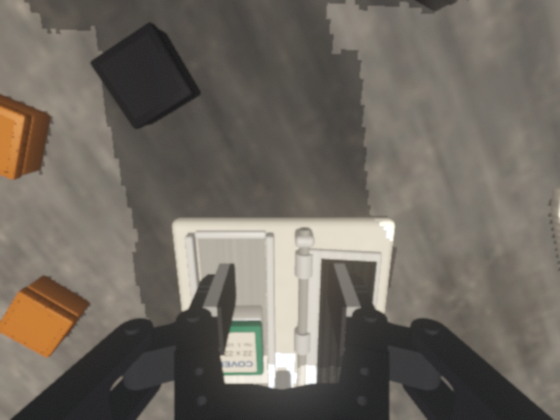

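The bar takes 4 N and the orange flap is lifting (top corner at crop (205,262)). I'll estimate its angle after pressing 5 mm more.

apply_moves([
  {"tx": 0, "ty": 0, "tz": -3, "rx": 0, "ry": 0, "rz": 0, "jaw": 0.035},
  {"tx": 0, "ty": 0, "tz": -5, "rx": 0, "ry": 0, "rz": 0, "jaw": 0.035},
  {"tx": 0, "ty": 0, "tz": -5, "rx": 0, "ry": 0, "rz": 0, "jaw": 0.035},
  {"tx": 0, "ty": 0, "tz": -5, "rx": 0, "ry": 0, "rz": 0, "jaw": 0.035},
])

```text
time_s: 4.9
position: [0.4672, 0.1841, 0.0179]
tool_rot: [[-0.999, -0.05, 0.003], [-0.05, 0.999, -0.001], [-0.003, -0.001, -1.0]]
ft_force: [-1.4, 4.0, 7.7]
grip_width: 0.0439
```

```bash
python3 snap.py 4; python3 - <<'E'
import cv2,pickle; from h import *
for k in "34":
    d=pickle.load(open(f"im{k}.pkl","rb"));s=d["scene"]
    im=s["image"]; h=cv2.cvtColor(im,cv2.COLOR_RGB2HSV)
    m=cv2.inRange(h,(8,170,120),(22,255,255)); m[:,:195]=0;m[:,250:]=0;m[:190]=0;m[245:]=0
    ys,xs=np.nonzero(m); i=ys.argmin(); print(k,"top",xs[ys==ys.min()],ys.min(),"left",xs.min(),ys[xs==xs.min()],"n",len(xs))
s=pickle.load(open("im4.pkl","rb"))["scene"]
for th in (0,.8,1,1.2,1.4,1.57,1.85):
    P=[]
    for x in (37,-6):
        y=-43*np.cos(th);z=34+43*np.sin(th); P.append(proj(s,[*toworld(x,y),z/1000]).round(1))
    print(th,P)
E
```

```text
4.9 [0.4672 0.1841 0.0179] [-1.36  3.98  7.67] 0.0439
3 top [215] 215 left 210 [228 229] n 111
4 top [205] 218 left 205 [218 219] n 103
0 [array([222.1, 225.1]), array([234.3, 229.5])]
0.8 [array([217.7, 215.8]), array([230.1, 220.1])]
1 [array([215.7, 214.8]), array([228.1, 219.1])]
1.2 [array([213.4, 214.4]), array([225.8, 218.7])]
1.4 [array([210.9, 214.6]), array([223.4, 218.9])]
1.57 [array([208.8, 215.3]), array([221.3, 219.7])]
1.85 [array([205.4, 217.5]), array([217.8, 222. ])]
```

View pics/s4.png

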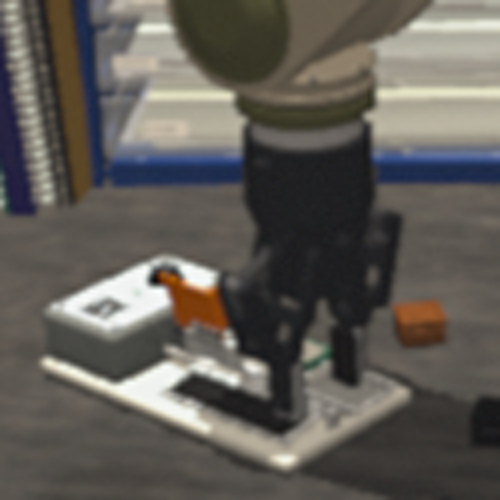

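Pressed to the stop: the flap's far top corner is at px (205,218), matching 1.85 rad, with 7.7 N on the tool. I'll ease up 1 mm to about 1.65 rad and start pushing.

apply_moves([
  {"tx": 0, "ty": 0, "tz": 1, "rx": 0, "ry": 0, "rz": 0, "jaw": 0.035},
  {"tx": 4, "ty": 0.2, "tz": 1, "rx": 0, "ry": 0, "rz": 0, "jaw": 0.035},
  {"tx": 8, "ty": 0.4, "tz": 1, "rx": 0, "ry": 0, "rz": 0, "jaw": 0.035},
  {"tx": 12, "ty": 0.6, "tz": 1, "rx": 0, "ry": 0, "rz": 0, "jaw": 0.035},
  {"tx": 16, "ty": 0.9, "tz": 1, "rx": 0, "ry": 0, "rz": 0, "jaw": 0.035},
  {"tx": 20, "ty": 1.1, "tz": 1, "rx": 0, "ry": 0, "rz": 0, "jaw": 0.035},
  {"tx": 24, "ty": 1.3, "tz": 1, "rx": 0, "ry": 0, "rz": 0, "jaw": 0.035},
  {"tx": 24, "ty": 1.3, "tz": 1, "rx": 0, "ry": 0, "rz": 0, "jaw": 0.035},
  {"tx": 24, "ty": 1.3, "tz": 1, "rx": 0, "ry": 0, "rz": 0, "jaw": 0.035},
])

```text
time_s: 5.9
position: [0.4906, 0.1852, 0.0188]
tool_rot: [[-0.999, -0.05, 0.001], [-0.05, 0.999, -0.002], [-0.001, -0.002, -1.0]]
ft_force: [-2.9, 0.4, 6.1]
grip_width: 0.0445
```

```bash
python3 snap.py 5; cat > fl.py <<'E'
import cv2,pickle,sys; from h import *
d=pickle.load(open(f"im{sys.argv[1]}.pkl","rb"));s=d["scene"]
h=cv2.cvtColor(s["image"],cv2.COLOR_RGB2HSV)
m=cv2.inRange(h,(8,170,120),(22,255,255)); m[:,:195]=0;m[:,250:]=0;m[:190]=0;m[245:]=0
ys,xs=np.nonzero(m); print("top",xs[ys==ys.min()],ys.min(),"left",xs.min(),ys[xs==xs.min()],"n",len(xs))
E
python3 fl.py 5
```

```text
5.9 [0.4906 0.1852 0.0188] [-2.87  0.35  6.06] 0.0445
top [207] 217 left 207 [217 218] n 39
```

View pics/s5.png

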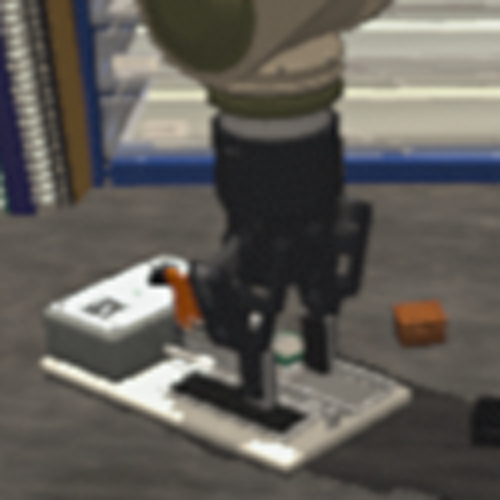

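View pics/w5.png

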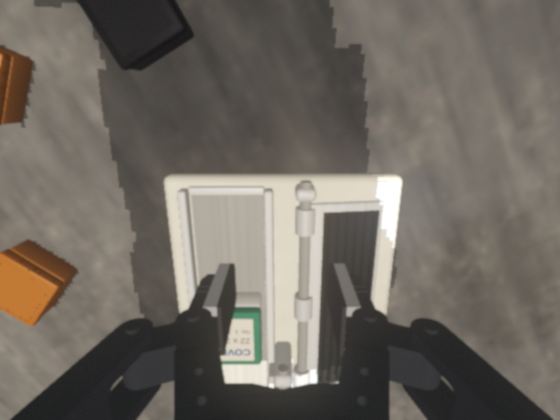

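The box moves ahead of the lane finger and the flap is at about 1.7 rad (corner (207,217)). Continuing.

apply_moves([
  {"tx": 4, "ty": 0.2, "tz": 0, "rx": 0, "ry": 0, "rz": 0, "jaw": 0.035},
  {"tx": 8, "ty": 0.4, "tz": 0, "rx": 0, "ry": 0, "rz": 0, "jaw": 0.035},
  {"tx": 12, "ty": 0.6, "tz": 0, "rx": 0, "ry": 0, "rz": 0, "jaw": 0.035},
  {"tx": 16, "ty": 0.9, "tz": 0, "rx": 0, "ry": 0, "rz": 0, "jaw": 0.035},
  {"tx": 20, "ty": 1.1, "tz": 0, "rx": 0, "ry": 0, "rz": 0, "jaw": 0.035},
  {"tx": 24, "ty": 1.3, "tz": 0, "rx": 0, "ry": 0, "rz": 0, "jaw": 0.035},
  {"tx": 28, "ty": 1.5, "tz": 0, "rx": 0, "ry": 0, "rz": 0, "jaw": 0.035},
  {"tx": 28, "ty": 1.5, "tz": 0, "rx": 0, "ry": 0, "rz": 0, "jaw": 0.035},
  {"tx": 28, "ty": 1.5, "tz": 0, "rx": 0, "ry": 0, "rz": 0, "jaw": 0.035},
])

```text
time_s: 6.9
position: [0.5181, 0.1865, 0.0187]
tool_rot: [[-0.999, -0.05, -0.001], [-0.05, 0.999, -0.002], [0.001, -0.002, -1.0]]
ft_force: [-2.9, 0.2, 5.5]
grip_width: 0.044
```

```bash
python3 snap.py 6; python3 fl.py 6
```

```text
6.9 [0.5181 0.1865 0.0187] [-2.92  0.18  5.47] 0.044Traceback (most recent call last):
  File "fl.py", line 5, in <module>
    ys,xs=np.nonzero(m); print("top",xs[ys==ys.min()],ys.min(),"left",xs.min(),ys[xs==xs.min()],"n",len(xs))
                                            ~~~~~~^^
    return umr_minimum(a, axis, None, out, keepdims, initial, where)
ValueError: zero-size array to reduction operation minimum which has no identity
```

View pics/s6.png

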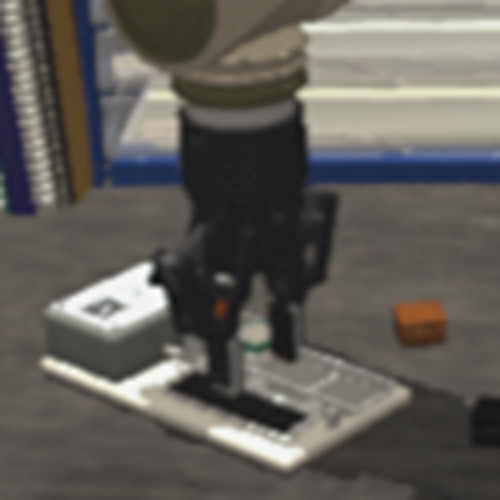

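View pics/w6.png

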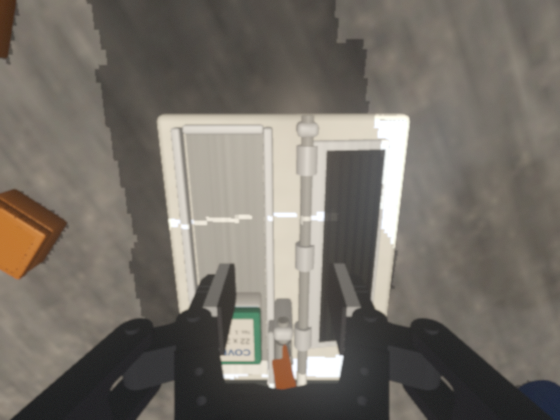

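The flap stands upright between the fingers (wrist px (285,370)) and the box is partly under it. About 23 mm remain, so I'll do 18 of those and then creep to the stop on force.

apply_moves([
  {"tx": 4, "ty": 0.2, "tz": 0, "rx": 0, "ry": 0, "rz": 0, "jaw": 0.035},
  {"tx": 8, "ty": 0.4, "tz": 0, "rx": 0, "ry": 0, "rz": 0, "jaw": 0.035},
  {"tx": 12, "ty": 0.6, "tz": 0, "rx": 0, "ry": 0, "rz": 0, "jaw": 0.035},
  {"tx": 15, "ty": 0.8, "tz": 0, "rx": 0, "ry": 0, "rz": 0, "jaw": 0.035},
  {"tx": 18, "ty": 1.0, "tz": 0, "rx": 0, "ry": 0, "rz": 0, "jaw": 0.035},
  {"tx": 18, "ty": 1.0, "tz": 0, "rx": 0, "ry": 0, "rz": 0, "jaw": 0.035},
])

```text
time_s: 7.6
position: [0.5354, 0.1873, 0.0186]
tool_rot: [[-0.999, -0.05, -0.003], [-0.05, 0.999, -0.003], [0.003, -0.003, -1.0]]
ft_force: [-3.2, 0.7, 6.4]
grip_width: 0.0441
```

```bash
python3 snap.py 7
```

```text
7.6 [0.5354 0.1873 0.0186] [-3.18  0.75  6.41] 0.0441
```

View pics/s7.png

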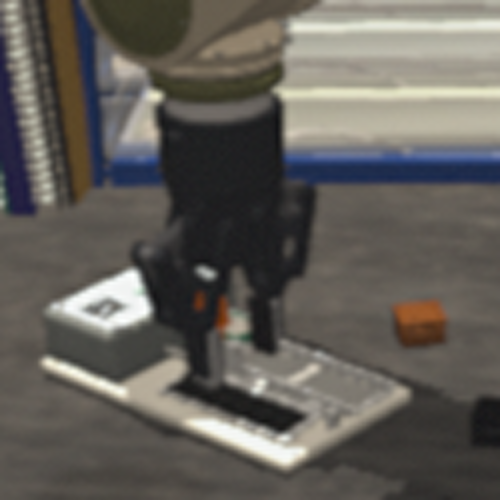

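View pics/w7.png

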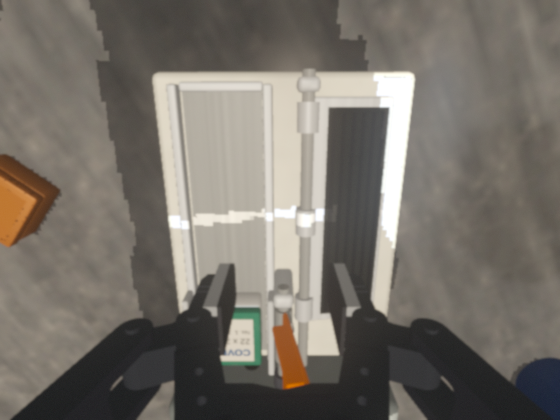

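apply_moves([
  {"tx": 1.5, "ty": 0.1, "tz": 0, "rx": 0, "ry": 0, "rz": 0, "jaw": 0.035},
  {"tx": 3, "ty": 0.2, "tz": 0, "rx": 0, "ry": 0, "rz": 0, "jaw": 0.035},
  {"tx": 4.5, "ty": 0.2, "tz": 0, "rx": 0, "ry": 0, "rz": 0, "jaw": 0.035},
  {"tx": 4.5, "ty": 0.2, "tz": 0, "rx": 0, "ry": 0, "rz": 0, "jaw": 0.035},
  {"tx": 4.5, "ty": 0.2, "tz": 0, "rx": 0, "ry": 0, "rz": 0, "jaw": 0.035},
])

```text
time_s: 8.2
position: [0.5388, 0.1874, 0.0184]
tool_rot: [[-0.999, -0.051, -0.006], [-0.051, 0.999, -0.003], [0.006, -0.003, -1.0]]
ft_force: [-4.2, 1.2, 6.2]
grip_width: 0.0445
```

apply_moves([
  {"tx": 1, "ty": 0, "tz": 0, "rx": 0, "ry": 0, "rz": 0, "jaw": 0.035},
  {"tx": 1, "ty": 0, "tz": 0, "rx": 0, "ry": 0, "rz": 0, "jaw": 0.035},
  {"tx": 1, "ty": 0, "tz": 0, "rx": 0, "ry": 0, "rz": 0, "jaw": 0.035},
])

```text
time_s: 8.5
position: [0.5388, 0.1874, 0.0183]
tool_rot: [[-0.999, -0.051, -0.008], [-0.051, 0.999, -0.004], [0.008, -0.003, -1.0]]
ft_force: [-4.0, 1.9, 6.8]
grip_width: 0.0444
```

apply_moves([
  {"tx": 1.5, "ty": 0, "tz": 0, "rx": 0, "ry": 0, "rz": 0, "jaw": 0.035},
  {"tx": 2.5, "ty": 0, "tz": 0, "rx": 0, "ry": 0, "rz": 0, "jaw": 0.035},
  {"tx": 2.5, "ty": 0, "tz": 0, "rx": 0, "ry": 0, "rz": 0, "jaw": 0.035},
])

```text
time_s: 8.8
position: [0.5401, 0.1873, 0.0182]
tool_rot: [[-0.999, -0.052, -0.012], [-0.051, 0.999, -0.004], [0.012, -0.003, -1.0]]
ft_force: [-5.6, 2.1, 6.7]
grip_width: 0.0441
```

```bash
python3 snap.py 8; python3 -c "
from rig import env;o=env.observe();print(o['wrist_torque'],o['q'])"
```

```text
8.8 [0.5401 0.1873 0.0182] [-5.63  2.1   6.72] 0.0441
[0.4389334  0.89632607 0.16952583] [  7.3319848   37.58433856  86.04982476  -0.17066052  57.04566107
 -85.52734794]
```

View pics/s8.png

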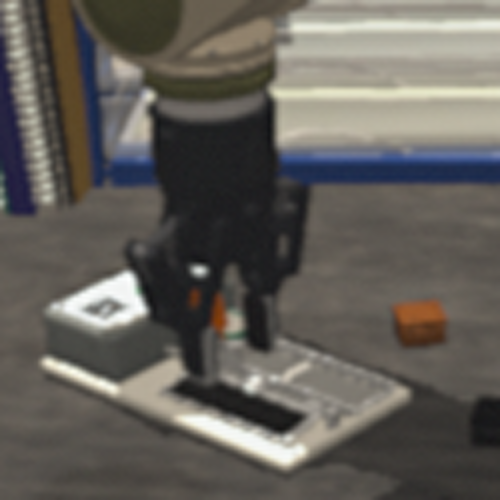

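View pics/w8.png

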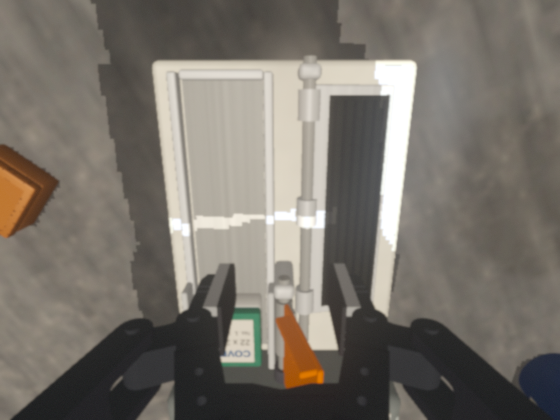

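```bash
python3 - <<'E'
import cv2,pickle; from h import *
o=[]
for k in "78":
    w=pickle.load(open(f"im{k}.pkl","rb"))["wrist"]
    o.append(cv2.resize(w["image"][280:400,205:335,::-1],(390,360),interpolation=cv2.INTER_CUBIC))
    # predicted stop foot & box top-edge at home
    for x,z in((37,.012),(37,.031),(5,.031),(37,.048)): print(k,x,z,[proj(w,[*toworld(x,y),z]).round(1) for y in(-26,-11)])
cv2.imwrite("pics/cmp.png",np.hstack(o))
E
```

```text
7 37 0.012 [array([236. , 350.3]), array([263.3, 350.3])]
7 37 0.031 [array([231. , 377.9]), array([261.3, 377.9])]
7 5 0.031 [array([227.5, 323.7]), array([259.8, 323.7])]
7 37 0.048 [array([225.5, 408.2]), array([259. , 408.2])]
8 37 0.012 [array([235.8, 344.5]), array([263.4, 344.5])]
8 37 0.031 [array([230.7, 371.5]), array([261.3, 371.5])]
8 5 0.031 [array([227.3, 315.7]), array([260. , 315.8])]
8 37 0.048 [array([225. , 401.3]), array([259. , 401.4])]
```

View pics/cmp.png

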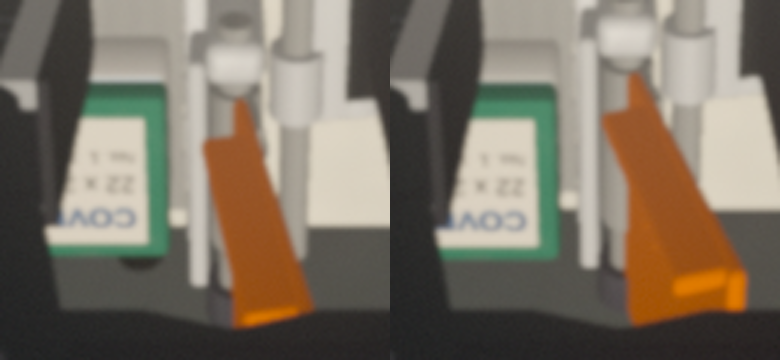

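By this view the box may still be a few mm short of the housing (box edge v≈366, expected about 371–377). I'll push on gently and take out the small tilt.

apply_moves([
  {"tx": 1.5, "ty": 0.1, "tz": 0.3, "rx": 0, "ry": -0.006, "rz": 0, "jaw": 0.035},
  {"tx": 3, "ty": 0.2, "tz": 0.3, "rx": 0, "ry": -0.012, "rz": 0, "jaw": 0.035},
  {"tx": 3, "ty": 0.2, "tz": 0.3, "rx": 0, "ry": -0.012, "rz": 0, "jaw": 0.035},
  {"tx": 3, "ty": 0.2, "tz": 0.3, "rx": 0, "ry": -0.012, "rz": 0, "jaw": 0.035},
])

```text
time_s: 9.3
position: [0.5419, 0.1874, 0.0183]
tool_rot: [[-0.999, -0.052, -0.003], [-0.052, 0.999, -0.005], [0.003, -0.004, -1.0]]
ft_force: [-4.6, 1.3, 7.1]
grip_width: 0.0443
```

```bash
python3 snap.py 9;python3 - <<'E'
import cv2,pickle; from h import *
w=pickle.load(open(f"im9.pkl","rb"))["wrist"]
cv2.imwrite("pics/c9.png",cv2.resize(w["image"][280:400,205:335,::-1],(650,600),interpolation=cv2.INTER_CUBIC))
for x,z in((37,.012),(37,.031),(5,.031),(-106,.012)): print(x,z,[proj(w,[*toworld(x,y),z]).round(1) for y in(-26,-11)])
E
```

```text
9.3 [0.5419 0.1874 0.0183] [-4.56  1.35  7.13] 0.0443
37 0.012 [array([235.8, 341. ]), array([263.4, 341.1])]
37 0.031 [array([230.6, 367.9]), array([261.3, 368. ])]
5 0.031 [array([227.1, 312.3]), array([259.9, 312.3])]
-106 0.012 [array([220.1,  50.9]), array([257.1,  50.9])]
```

View pics/c9.png

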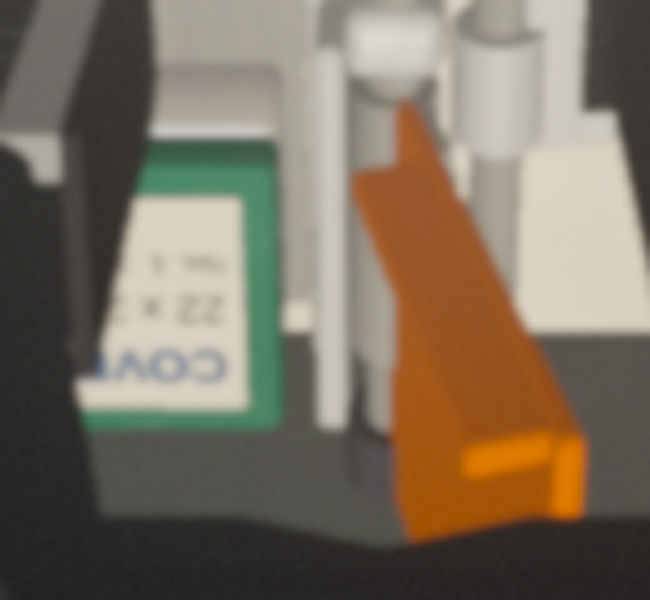

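View pics/w9.png

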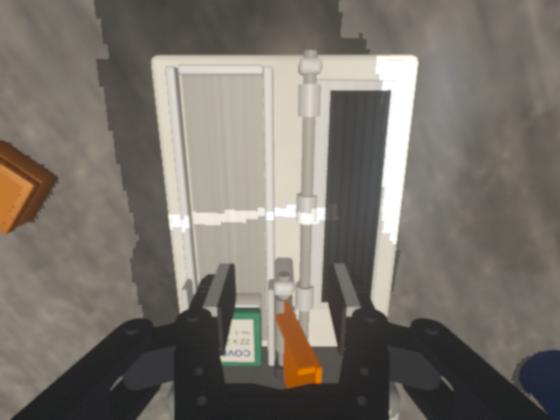

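Measured against the housing foot (v=346 in the same picture) the box is still about 4 mm short. The dispenser sits about 3 mm further in x than I assumed. Force has not risen, so I continue.

apply_moves([
  {"tx": 1.5, "ty": 0.1, "tz": 0.4, "rx": 0, "ry": -0.003, "rz": 0, "jaw": 0.035},
  {"tx": 3, "ty": 0.2, "tz": 0.4, "rx": 0, "ry": -0.005, "rz": 0, "jaw": 0.035},
  {"tx": 4.5, "ty": 0.3, "tz": 0.4, "rx": 0, "ry": -0.008, "rz": 0, "jaw": 0.035},
  {"tx": 4.5, "ty": 0.3, "tz": 0.4, "rx": 0, "ry": -0.008, "rz": 0, "jaw": 0.035},
  {"tx": 4.5, "ty": 0.3, "tz": 0.4, "rx": 0, "ry": -0.008, "rz": 0, "jaw": 0.035},
])

```text
time_s: 9.9
position: [0.5432, 0.1875, 0.0183]
tool_rot: [[-0.999, -0.052, -0.002], [-0.052, 0.999, -0.006], [0.003, -0.005, -1.0]]
ft_force: [-12.3, 0.3, 11.4]
grip_width: 0.0445
```

```bash
python3 snap.py 10;python3 - <<'E'
import cv2,pickle; from h import *
w=pickle.load(open(f"im10.pkl","rb"))["wrist"]
cv2.imwrite("pics/c10.png",cv2.resize(w["image"][280:400,205:335,::-1],(650,600),interpolation=cv2.INTER_CUBIC))
for x,z in((37,.012),(37,.031),(5,.031),(-106,.012)): print(x,z,[proj(w,[*toworld(x,y),z]).round(1) for y in(-26,-11)])
E
```

```text
9.9 [0.5432 0.1875 0.0183] [-12.34   0.31  11.41] 0.0445
37 0.012 [array([235.7, 339. ]), array([263.4, 339. ])]
37 0.031 [array([230.4, 365.7]), array([261.2, 365.8])]
5 0.031 [array([227. , 309.8]), array([259.8, 309.8])]
-106 0.012 [array([220. ,  47.4]), array([257.1,  47.3])]
```

View pics/c10.png

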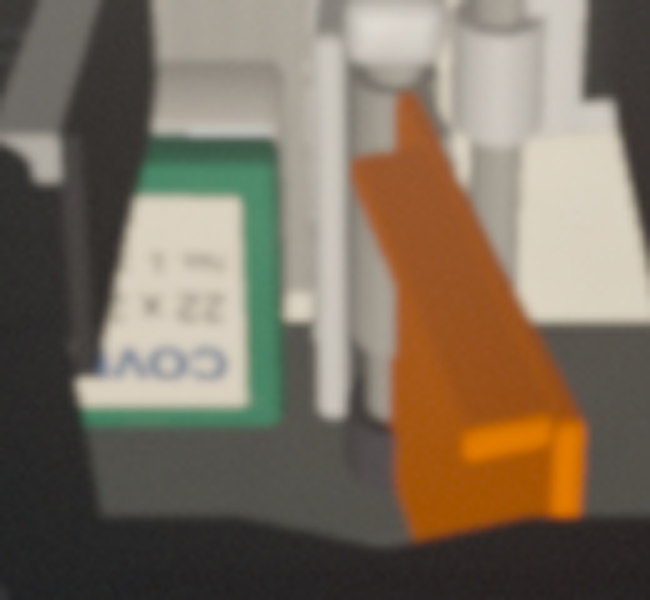

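```bash
python3 -c "
from rig import env;o=env.observe();print(o['ft_force'],o['wrist_torque'])"
```

```text
[-13.08390623   0.59528607  11.62286756] [ 0.0956284   2.00255883 -0.15558919]
```

View pics/s10.png

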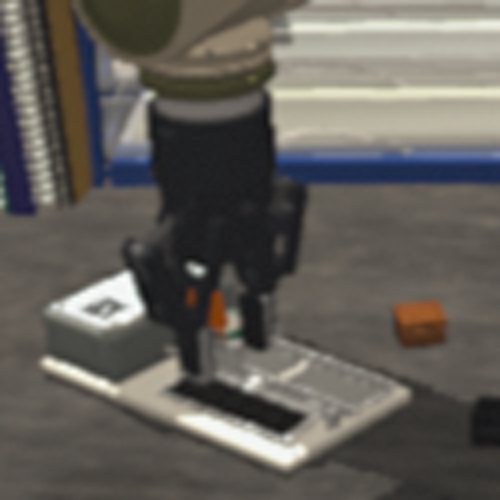

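The Fx jump comes with a torque shift toward the lane finger, so the box itself is being stopped. Its lid edge (v=365) also lines up with the cheek's end (v=363 at z 29 mm). I'll push slightly harder to confirm that nothing moves.

apply_moves([
  {"tx": 3, "ty": 0.2, "tz": 0.3, "rx": 0, "ry": -0.003, "rz": 0, "jaw": 0.035},
  {"tx": 5, "ty": 0.3, "tz": 0.3, "rx": 0, "ry": -0.003, "rz": 0, "jaw": 0.035},
  {"tx": 5, "ty": 0.3, "tz": 0.3, "rx": 0, "ry": -0.003, "rz": 0, "jaw": 0.035},
])

```text
time_s: 10.3
position: [0.5432, 0.1875, 0.0182]
tool_rot: [[-0.999, -0.052, -0.012], [-0.052, 0.999, -0.007], [0.012, -0.007, -1.0]]
ft_force: [-19.3, -0.5, 18.0]
grip_width: 0.0441
```

```bash
python3 snap.py 11;python3 - <<'E'
import cv2,pickle; from h import *
w=pickle.load(open(f"im11.pkl","rb"))["wrist"]
cv2.imwrite("pics/c11.png",cv2.resize(w["image"][280:400,205:335,::-1],(650,600),interpolation=cv2.INTER_CUBIC))
E
```

```text
10.3 [0.5432 0.1875 0.0182] [-19.28  -0.53  18.01] 0.0441
```

View pics/c11.png

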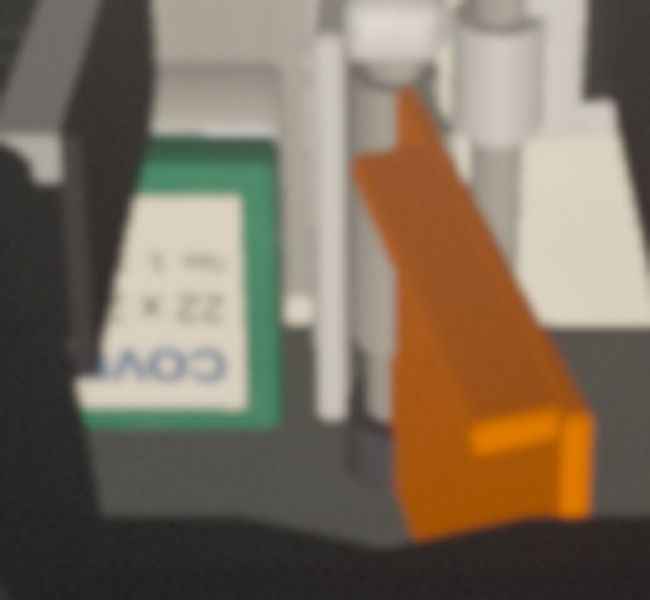

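Hard stop confirmed: there was no movement (0.5432) at 19 N with the bar held and the flap open, so the box is home. Now I draw back along the lane with the bar still down.

apply_moves([
  {"tx": -2, "ty": -0.1, "tz": 0.3, "rx": 0, "ry": -0.006, "rz": 0, "jaw": 0.035},
  {"tx": -5, "ty": -0.3, "tz": 0.3, "rx": 0, "ry": -0.012, "rz": 0, "jaw": 0.035},
  {"tx": -9, "ty": -0.5, "tz": 0.3, "rx": 0, "ry": -0.012, "rz": 0, "jaw": 0.035},
  {"tx": -14, "ty": -0.7, "tz": 0.3, "rx": 0, "ry": -0.012, "rz": 0, "jaw": 0.035},
  {"tx": -20, "ty": -1, "tz": 0.3, "rx": 0, "ry": -0.012, "rz": 0, "jaw": 0.035},
  {"tx": -26, "ty": -1.4, "tz": 0.3, "rx": 0, "ry": -0.012, "rz": 0, "jaw": 0.035},
  {"tx": -32, "ty": -1.7, "tz": 0.3, "rx": 0, "ry": -0.012, "rz": 0, "jaw": 0.035},
  {"tx": -38, "ty": -2, "tz": 0.3, "rx": 0, "ry": -0.012, "rz": 0, "jaw": 0.035},
  {"tx": -44, "ty": -2.3, "tz": 0.3, "rx": 0, "ry": -0.012, "rz": 0, "jaw": 0.035},
  {"tx": -50, "ty": -2.6, "tz": 0.3, "rx": 0, "ry": -0.012, "rz": 0, "jaw": 0.035},
  {"tx": -50, "ty": -2.6, "tz": 0.3, "rx": 0, "ry": -0.012, "rz": 0, "jaw": 0.035},
])

```text
time_s: 11.5
position: [0.4943, 0.1848, 0.0193]
tool_rot: [[-0.999, -0.052, 0.004], [-0.052, 0.999, -0.007], [-0.004, -0.007, -1.0]]
ft_force: [2.0, 0.8, 7.4]
grip_width: 0.044
```

```bash
python3 snap.py 12
```

```text
11.5 [0.4943 0.1848 0.0193] [2.02 0.77 7.43] 0.044
```

View pics/w12.png

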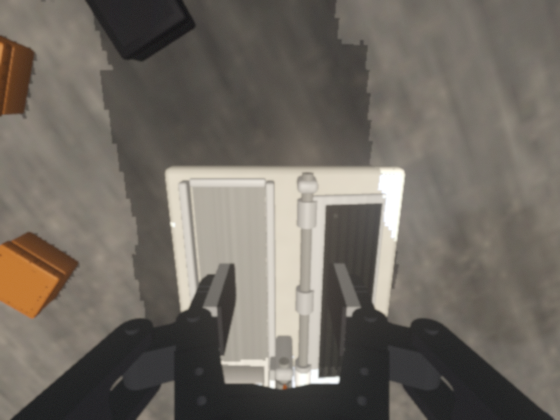

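View pics/s12.png

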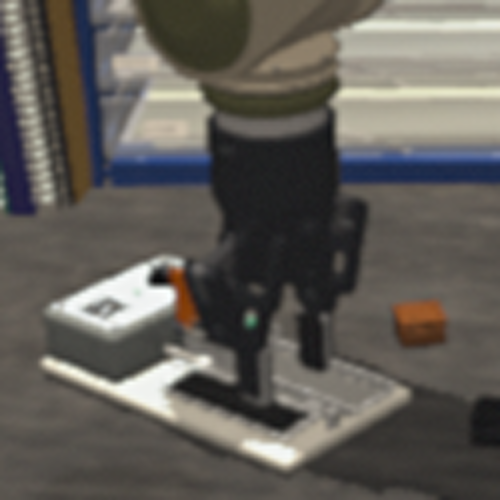

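The lane is empty behind the finger, the box stayed in the bay, and the flap is still held open. I'll lift gently to let it shut.

apply_moves([
  {"tx": 0, "ty": 0, "tz": 3, "rx": 0, "ry": 0, "rz": 0, "jaw": 0.035},
  {"tx": 0, "ty": 0, "tz": 6, "rx": 0, "ry": 0, "rz": 0, "jaw": 0.035},
  {"tx": 0, "ty": 0, "tz": 9, "rx": 0, "ry": 0, "rz": 0, "jaw": 0.035},
  {"tx": 0, "ty": 0, "tz": 13, "rx": 0, "ry": 0, "rz": 0, "jaw": 0.035},
  {"tx": 0, "ty": 0, "tz": 18, "rx": 0, "ry": 0, "rz": 0, "jaw": 0.035},
  {"tx": 0, "ty": 0, "tz": 30, "rx": 0, "ry": 0, "rz": 0, "jaw": 0.035},
  {"tx": 0, "ty": 0, "tz": 60, "rx": 0, "ry": 0, "rz": 0, "jaw": 0.035},
  {"tx": -10, "ty": 0, "tz": 95, "rx": 0, "ry": 0, "rz": 0, "jaw": 0.035},
  {"tx": -25, "ty": 0, "tz": 130, "rx": 0, "ry": 0, "rz": 0, "jaw": 0.035},
  {"tx": -40, "ty": 0, "tz": 165, "rx": 0, "ry": 0, "rz": 0, "jaw": 0.035},
  {"tx": -40, "ty": 0, "tz": 190, "rx": 0, "ry": 0, "rz": 0, "jaw": 0.035},
  {"tx": -40, "ty": 0, "tz": 190, "rx": 0, "ry": 0, "rz": 0, "jaw": 0.035},
])

```text
time_s: 12.8
position: [0.4552, 0.185, 0.2134]
tool_rot: [[-0.999, -0.052, 0.011], [-0.052, 0.999, -0.006], [-0.011, -0.007, -1.0]]
ft_force: [-0.1, 0.2, -0.5]
grip_width: 0.0443
```

```bash
python3 snap.py 13; python3 - <<'E'
import cv2,pickle
w=pickle.load(open("im13.pkl","rb"))["wrist"]["image"]
cv2.imwrite("pics/c13.png",cv2.resize(w[180:370,200:380,::-1],(568,600),interpolation=cv2.INTER_CUBIC))
E
```

```text
12.8 [0.4552 0.185  0.2134] [-0.12  0.16 -0.49] 0.0443
```

View pics/w13.png

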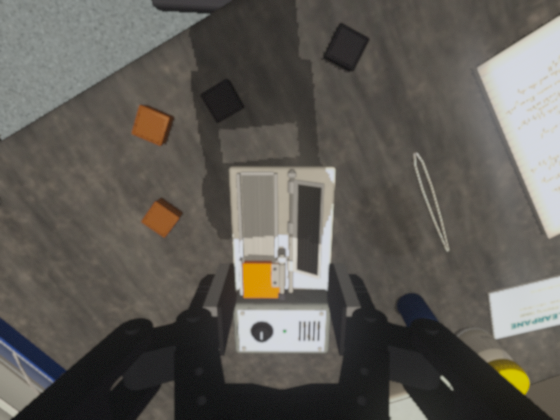

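View pics/s13.png

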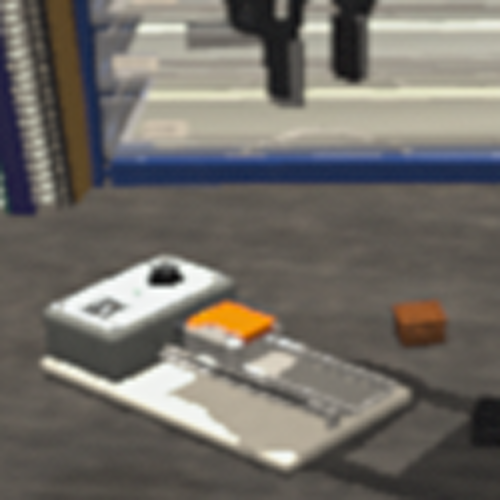

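View pics/c13.png

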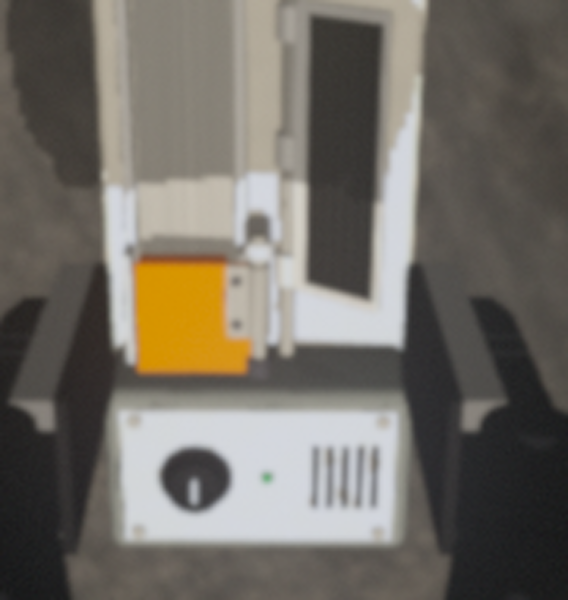

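The flap is shut and level, the bar is up, the lane is empty and the box is enclosed under the flap. The other objects are where they were, and the tool force is about 0. Handing in.

```bash
python3 -c "
from rig import env;print(env.close_job())"
```

```text
the job is handed in; nothing more can be done
None
```

The green-lidded box is loaded in the dispenser and the flap has sprung shut over it; I handed the job in at about 13 s of the 42 s allowed. I pressed the bar with the left fingertip (flap measured at about 1.85 rad, then eased to about 1.7). With the right fingertip I pushed the box along the lane under the flap to a hard stop, with the bar still down. I then drew back about 50 mm along the lane before lifting clear.

**Last checks:**
- **Box home:** the tool did not move at all when the push rose from 12 to 19 N, and the torque shift put the added force on the lane finger. The lid edge lined up with the cheek's end.
- **After release:** the flap is shut, the bar is up and the lane is empty. The tool force is about 0 N. The look-alikes and forceps looked unmoved in the last wrist picture, which also showed part of a blue bottle. The dishes and white box were outside it, but the arm did not go near them at low height.

**Disagreements:**
- The box stopped about 2 mm further in x than my pose estimate predicted.
- The gap read from the housing foot line was 2–3 mm more than the contact indicated. I trusted the hard stop and the cheek alignment.
- I could not see the box under the closed flap to check this again.

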